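Hold a bag clip open around the edge of a recipe card

TASK

Pick up the spring clip by its two handles, squeezing them fully so that its jaws gape wide, and bring it level, in line with the recipe card standing in the wooden block, until the card's upright edge nearest the robot is well inside the open jaws, about halfway up the part above the block, with neither jaw touching it. Finish while holding the clip there, still squeezed open, so that I can slip a note in. Do not push the card stand out of place, and leave the mug, shaker and teaspoon alone.

Things in the scene. Friction and masses are not known exactly. Their poses are not given: they have to be found in the camera images.
- clip: Dark steel spring clip, 103 mm long, 36 mm wide, lying on its side so that its hinge pin stands upright. Origin on the hinge axis at the underside; z up along the pin, +x from the hinge towards the jaws, whose rubber noses end at x = +50 mm; +y to its left half. Two flat handle plates, full height, run back from x = -6 to -52 mm; pinch them along y. 70 g
- clip_grip (a point): Point midway between the handle plates where they are best pinched, 33 mm behind the hinge, 18 mm above the clip's underside; axes as the clip's. There the handles measure 47 mm over their outer faces at rest (55 mm at their ends); squeezed to the stop they are parallel and 30 mm
- clip_mouth (a point): Point midway between the jaw tips, 50 mm ahead of the hinge, 83 mm ahead of clip_grip, 18 mm above the clip's underside; axes as the clip's. Fully squeezed, the jaws gape about 28 mm at the tips, and are nowhere less than 22 mm apart
- clip_left (a joint): Opening angle of the clip's left half: 0 closed (noses together), 0.26 rad fully squeezed, at a hard stop. A spring closes it; 4 to 10 N on each handle squeezes it fully, more only presses on the stop
- clip_right (a joint): The same for the right half; the two always open equally
- card_stand: Light wooden block, 76 x 60 x 27 mm high, with a stiff white recipe card, 110 mm long and 4 mm thick, fixed upright in its middle, top 105 mm above the table; 0.9 kg, loose. Origin under the block's centre; x along the card (+x away from the robot), y square to the card, z up. The card overhangs the block by 17 mm at either end
- card_edge (a point): Point halfway up the free part of the card's upright edge nearest the robot: 55 mm from the stand's origin towards its -x, in the middle of the card's thickness, 66 mm above the table; axes as the stand's
- mug: Bystander: a white china mug, 82 x 114 x 91 mm, origin under its centre
- salt_shaker: Bystander: a turned wooden shaker, 44 mm across, 95 mm high, origin under its centre
- teaspoon: Bystander: a steel teaspoon lying flat, 130 x 27 x 11 mm, origin under its centre
Not all that is in view belongs to the job. What is shaped like the card_stand but yellow is not meant.

How it is judged:
By the outcome, as a careful person would: the job done as asked, in the order asked, and still so for the second after the job is handed in, while the arm keeps its last pose, push and grip.
It also fails if it takes over 38 s, if anything falls off the work surface, if the arm or the gripper's body presses on something with over 40 N, if the wrist force passes 120 N, or if a joint passes its speed limit or range.

ROBOT

A 6-joint arm with a two-finger parallel gripper is mounted at the origin on a cart in front of the work surface, level with it; the furniture and walls round the work are solid. World frame = base frame: x ahead of the robot, y to its left, z up, the work surface at z = 0. Lengths are in m, angles in rad, forces in N, time in s.
With the tool pointing down it reaches from about 0.35 to 0.975 m from the base axis. Payload 4.9 kg.
Tool frame: the origin (TCP) lies on the mounting face of the last link; the fingertips stand 173 mm ahead of it and the grasp point (between the pads) lies 155 mm ahead of it (tcp_to_grasp is the distance from the TCP to the grasp point, in m); z points along the fingers, y is the line along which they close (so a half turn about z gives the same grasp; the last joint's range is limited). The gripper opens to 85 mm and grips with 20 to 120 N. Pads are 22 mm wide; open, the fingers measure 114 mm over their backs; the gripper's body (76 mm by 85 mm) begins 54 mm behind the grasp point. The pads swing forward as they close: fully open they stand 13 mm farther back than shut.
Start: joints at [1.177, 0.053, 1.613, -0, 1.476, -0.119], TCP at [0.17, 0.602, 0.405] pointing down, gripper open.
Joint ranges: [-3.01, 3.01], [-1.01, 2.22], [0.06, 2.58], [-1.02, 4.17], [0.09, 2.62], [-3.14, 3.14]. Speed limits (rad/s): [2.57, 2.57, 3.14, 3.14, 3.14, 3.14].

INTERFACE

Orientations are given as a rotation vector (axis times angle).
In Python, from station import get_obs, get_image, calibration, finish_job, tcp_to_grasp gives the robot as it stands. The module is installed in compiled form; this text tells all that it offers.
- The arm moves only by the tool arm_command, never from a script. Its argument "plan" is a list that holds one entry, the list of rows, each a list of 6 numbers: the shift along the tool's x, y, z in cm, then the turn, a rotation vector about the tool's x, y, z in rad. A call has 1 to 12 rows; each row is the pose to reach, as a shift and turn from the pose commanded when the call began, along the tool's axes at that moment; what a row does not reach only later rows make up. A row lasts 1/12 s, in which the tool goes at most 41.7 mm and 7.16 degrees, less where a joint would pass 70% of its speed; a pose out of reach is approached as far as the arm can. A call with a gripper value outside its range is refused whole. "gripper" is the closure, from -1 (fully open) to 1 (shut), set as the call begins (left out, the last holds). The fingers move at their own pace and stop on an object; "force" is the grip in N (left out, the last holds). Time passes only in rows, so rows that repeat a pose let the fingers close. It gives the time, the measured TCP pose, the force, the opening and the grip force at its end, in the units of the state.
- get_obs(): the state, without advancing time (a new reading comes with each control period).
- get_image(name): name is "scene" or "side" or "wrist"; returns (picture, depth): 420x560x3 uint8, blue, green, red; 420x560 float32, m along the optical axis (not along the pixel's ray), 0 where there is no reading.
- calibration(name): a dict with "fx", "fy", "cx", "cy" (pixels), "pose" (4x4, takes a point from camera to world coordinates). Camera axes: x right, y up, looking along -z (the intrinsics and any distortion apply to the point x, -y, -z); pixel columns grow to the right and rows downward; lengths in m; the calibration is good to about 2 mm. A picture is of the moment at which its call begins: read the wrist's pose just before it. calibration takes no time and is no camera call; for the wrist camera it gives the pose at the moment of the call.
- finish_job(): hands the job in; it is judged then, once.
The state is a dict: "t": time; "q": joint angles; "dq": joint speeds; "effort": joint torques, N m; "tool_pos": TCP position; "tool_rot": TCP orientation; "contact_force": force on the tool from outside, world axes, zero at the start; "wrist_torque": the same for the moment, N m; "opening": finger opening in m; "grip_force": force on a finger pad.
Only numpy, scipy, OpenCV 4.12 (cv2) and the standard library are available. Lean on these libraries where they do the work, as an engineer would, in place of code of your own. Each camera call takes 0.05 s, during which the arm holds its last target. There are 200 camera calls.

## Working session

There is one attempt and no reset: what is moved stays moved. The work goes in short steps, Python scripts to look and compute and a tool call to move; the robot and the scene stay as the last step left them, time stands still between calls to the robot, and variables do not carry over. Pictures are saved under pics/ and viewed, at most 10 in all, crops included, and the job is handed in when it is done.

Besides the shell and the picture viewer there is one more tool, called after ">>>" in YAML: its name, and indented under it one key for each argument. arm_command: Moves the arm, as the interface text tells. Its arguments: {"type":"object","properties":{"plan":{"type":"array"},"gripper":{"type":"number"},"force":{"type":"number"}},"required":["plan"]}

```bash
mkdir -p pics; ls
cat > h.py <<'E'
import numpy as np, cv2
from station import *
def ray(c,u,v):
    d=np.array([(u-c['cx'])/c['fx'],-(v-c['cy'])/c['fy'],-1.0]); P=np.array(c['pose']); return P[:3,3],P[:3,:3]@d
def plane(c,u,v,z):
    o,d=ray(c,u,v); return o+d*(z-o[2])/d[2]
def cloud(c,dep):
    v,u=np.mgrid[:dep.shape[0],:dep.shape[1]]
    P=np.array(c['pose']); d=np.stack([(u-c['cx'])/c['fx'],-(v-c['cy'])/c['fy'],-np.ones_like(u,float)],-1)*dep[...,None]
    return d@P[:3,:3].T+P[:3,3]
E
python3 - <<'E'
from h import *
o=get_obs(); print(o)
ims=[]
for n in ['scene','side','wrist']:
    c=calibration(n); im,d=get_image(n); np.savez(f'{n}0.npz',im=im,d=d,**{k:np.array(v) for k,v in c.items()})
    cv2.imwrite(f'pics/{n}0.png',im); print(n,c)
E
```

```text
pics
{'t': 0.0, 'q': array([ 1.17701240e+00,  5.33828492e-02,  1.61428347e+00,  3.03279023e-05,
        1.47602663e+00, -1.18995553e-01]), 'dq': array([ 1.06904220e-04,  9.44933036e-05, -8.55505271e-04,  1.16747156e-03,
       -7.40944997e-04, -9.64194709e-04]), 'effort': array([-5.88244693e-04, -3.93664885e+01, -3.70183897e+01, -3.76326102e-05,
        6.84011189e-03,  6.00540076e-06]), 'tool_pos': array([0.1694813 , 0.60130776, 0.40345283]), 'tool_rot': array([-0.43020719, -3.11142835,  0.0031787 ]), 'contact_force': array([-0.07518735,  0.03239983, -0.49927247]), 'wrist_torque': array([-0.01633067,  0.02821681,  0.06958674]), 'grip_force': 0.0, 'opening': 0.08530991964736682}
scene {'fx': 435.0871395365924, 'fy': 435.0871395365924, 'cx': 280.40227567622884, 'cy': 204.30338075929572, 'pose': array([[ 0.72924018,  0.30494147, -0.6125516 , -0.21221977],
       [-0.68381505,  0.29257833, -0.66842719, -0.75147314],
       [-0.02461184,  0.90631596,  0.42188344,  0.60194949],
       [ 0.        ,  0.        ,  0.        ,  1.        ]])}
side {'fx': 530.3180869825422, 'fy': 530.3180869825422, 'cx': 282.93929771285565, 'cy': 213.47368585980615, 'pose': array([[-0.98217955,  0.0984444 , -0.1601001 ,  0.30550656],
       [-0.18696092, -0.59882506,  0.77875167,  1.21876208],
       [-0.01920821,  0.79480642,  0.60655898,  0.97236897],
       [ 0.        ,  0.        ,  0.        ,  1.        ]])}
wrist {'fx': 354.9101620427773, 'fy': 354.9101620427773, 'cx': 280.0589249701565, 'cy': 213.3285126443792, 'pose': array([[ 0.27122459, -0.92166653, -0.27743112,  0.09803806],
       [ 0.96251408,  0.25912496,  0.08013047,  0.62118778],
       [-0.00196424, -0.28876471,  0.95739808,  0.37293436],
       [ 0.        ,  0.        ,  0.        ,  1.        ]])}
```

View pics/scene0.png

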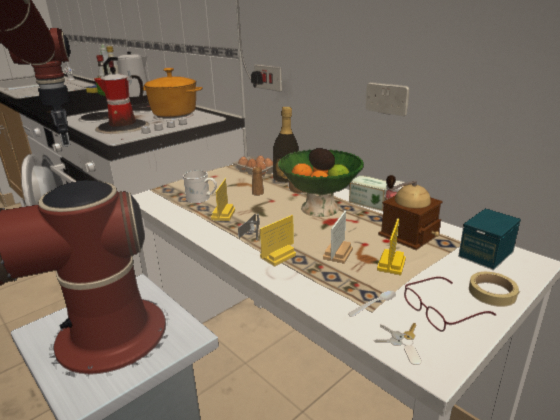

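View pics/side0.png

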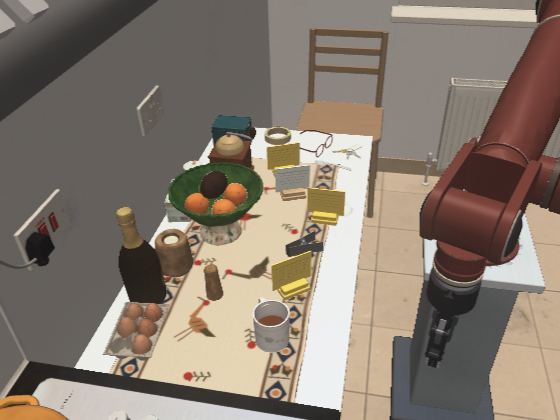

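Run:
```python
from h import *
out=[]
for n,r1,r2 in [('scene',(205,180,160,100),(190,160,240,120)),('side',(255,215,90,60),(230,130,150,180))]:
    z=np.load(n+'0.npz'); im,d=z['im'],z['d']; c={k:z[k] for k in ['fx','fy','cx','cy','pose']}
    W=cloud(c,d)
    hsv=cv2.cvtColor(im,cv2.COLOR_BGR2HSV).astype(int); 
    h=W[...,2]; ok=(d>0)
    x,y,w,hh=r1
    m=np.zeros(d.shape,bool); m[y:y+hh,x:x+w]=1
    dark=m&ok&(hsv[...,2]<90)&(h>0.008)&(h<0.06)
    p=W[dark]; print(n,'dark',len(p),np.median(p,0),p.min(0),p.max(0))
    top=p[p[:,2]>0.028]; print(' top',len(top), cv2.minAreaRect(top[:,:2].astype(np.float32)*1000) if len(top)>3 else '')
    x,y,w,hh=r2
    m=np.zeros(d.shape,bool); m[y:y+hh,x:x+w]=1
    a=m&ok&(h>0.035)&(h<0.12)
    wh=a&(hsv[...,1]<60)&(hsv[...,2]>90)
    ye=a&(hsv[...,1]>130)&(abs(hsv[...,0]-27)<7)
    for nm,mm in [('white',wh),('yellow',ye)]:
        k,L,S,C=cv2.connectedComponentsWithStats(mm.astype(np.uint8))
        for i in range(1,k):
            if S[i,4]>60:
                q=W[L==i]; lo,hi=np.percentile(q,2,axis=0),np.percentile(q,98,axis=0)
                print(n,nm,S[i],lo.round(3),hi.round(3)); 
                r=cv2.minAreaRect(q[:,:2].astype(np.float32)*1000); print(r)
                l=cv2.fitLine(q[:,:2].astype(np.float32),cv2.DIST_HUBER,0,.01,.01).ravel(); print(l.round(3))
    x,y,w,hh=r1
    out.append(cv2.resize(im[y:y+hh,x:x+w],(400,int(400*hh/w)),interpolation=cv2.INTER_CUBIC))
wr=cv2.imread('pics/wrist0.png')
H=max(o.shape[0] for o in out)
out=[cv2.copyMakeBorder(o,0,H-o.shape[0],0,0,cv2.BORDER_CONSTANT) for o in out]
cv2.imwrite('pics/crop0.png',np.vstack([np.hstack(out),cv2.copyMakeBorder(wr[:300],0,0,0,240,cv2.BORDER_CONSTANT)]))
```

```text
scene dark 181 [0.47496273 0.1317626  0.02266902] [0.42271143 0.03139973 0.00826934] [0.91957216 0.34914092 0.0587569 ]
 top 52 ((623.1229248046875, 98.83766174316406), (371.64263916015625, 251.2055206298828), 16.635801315307617)
scene white [ 351  160   79   41 1421] [ 0.83  -0.167  0.04 ] [0.925 0.07  0.118]
((909.8403930664062, -25.806640625), (197.77911376953125, 233.59097290039062), 42.81342697143555)
[ 0.155 -0.988  0.905 -0.053]
scene white [190 170  27  25 450] [0.465 0.383 0.037] [0.537 0.481 0.089]
((517.5873413085938, 427.9111328125), (88.62084197998047, 88.12843322753906), 55.03186798095703)
[0.419 0.908 0.502 0.422]
scene white [331 211  15  42 370] [ 0.5   -0.154  0.036] [ 0.6   -0.115  0.105]
((551.3150634765625, -133.3502960205078), (114.41593933105469, 5.662666320800781), 21.893213272094727)
[ 0.928  0.373  0.553 -0.134]
scene yellow [216 178  11  36 239] [0.44  0.239 0.036] [0.519 0.301 0.104]
((481.53997802734375, 272.0251159667969), (111.4461898803711, 5.528861045837402), 38.16913604736328)
[0.782 0.623 0.472 0.263]
scene yellow [260 215  34  39 816] [ 0.382 -0.03
[... 947 characters left out ...]
56836, 56.56645202636719), 2.8679091930389404)
[0.991 0.134 0.508 0.412]
side yellow [267 143  32  23 539] [ 0.558 -0.282  0.036] [ 0.65  -0.234  0.105]
((604.1400146484375, -257.0115661621094), (105.60702514648438, 22.129610061645508), 22.096059799194336)
[ 0.909  0.417  0.604 -0.257]
side yellow [308 188  37  24 618] [ 0.384 -0.031  0.036] [ 0.486 -0.019  0.105]
((434.4576721191406, -24.36736297607422), (14.952049255371094, 105.12296295166016), 86.62893676757812)
[ 1.    -0.025  0.435 -0.025]
side yellow [272 251  39  35 691] [0.442 0.244 0.036] [0.521 0.309 0.106]
((480.7678527832031, 276.5074157714844), (109.23704528808594, 10.555336952209473), 37.5750617980957)
[0.784 0.621 0.486 0.281]
```

View pics/crop0.png

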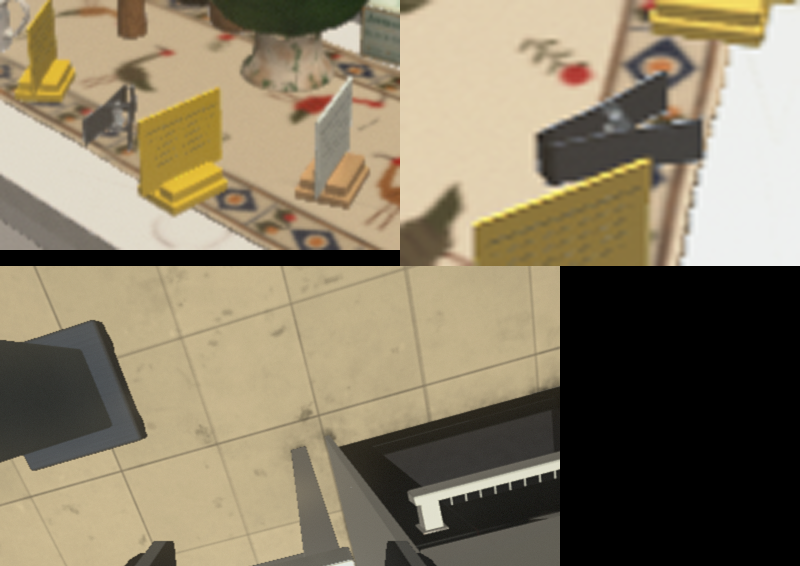

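The clip is at scene (250,228) / side (303,244), with its handle V open towards the robot. The white card stand is at scene (340,238), and there is a yellow decoy stand at scene (278,240).

```bash
cat >> h.py <<'E'
from scipy.spatial.transform import Rotation as R
def go(pos,ang,base=None):
    """TCP target pos, tool down, clip direction ang (deg): tool x = -dir. base=(pos,rot) commanded"""
    o=get_obs(); p,r=(o['tool_pos'],R.from_rotvec(o['tool_rot'])) if base is None else base
    a=np.radians(ang); x=np.array([-np.cos(a),-np.sin(a),0]); z=np.array([0,0,-1.]); T=R.from_matrix(np.stack([x,np.cross(z,x),z],1))
    s=r.inv().apply(np.array(pos)-p)*100; w=(r.inv()*T).as_rotvec()
    print('t',o['t'],'row',s.round(2),w.round(4));
E
python3 -c "
from h import *
go([.445,.11,.37],34.5)"
```

```text
t 0.15 row [-39.85 -39.81   3.43] [-0.0014 -0.0009 -0.8769]
```

>>> arm_command:
  plan:
    - [[-13,-13,1,0,0,-0.3],[-13,-13,1,0,0,-0.3],[-13,-13,1,0,0,-0.3],[-26,-26,2,0,0,-0.6],[-26,-26,2,0,0,-0.6],[-26,-26,2,0,0,-0.6],[-26,-26,2,0,0,-0.6],[-39.9,-39.8,3.4,0,0,-0.877],[-39.9,-39.8,3.4,0,0,-0.877],[-39.9,-39.8,3.4,0,0,-0.877],[-39.9,-39.8,3.4,0,0,-0.877],[-39.9,-39.8,3.4,0,0,-0.877]]
  gripper: -1

```text
t: 1.15
tool_pos: [0.4049, 0.1815, 0.3761]
tool_rot: [-0.932, 3.0, 0.0]
contact_force: [1.2, 0.6, -0.1]
opening: 0.0852
grip_force: 0.0
```

```bash
python3 -c "
from h import *
go([.445,.11,.37],34.5)"
```

```text
t 1.15 row [ 0.75 -8.16  0.61] [-0.0001  0.0005  0.0006]
```

>>> arm_command:
  plan:
    - [[0.7,-8.2,0.5,0,0,0],[0.7,-8.2,0.5,0,0,0],[0.7,-8.2,0.5,0,0,0],[0.7,-8.2,0.5,0,0,0],[0.7,-8.2,0.5,0,0,0]]

```text
t: 1.57
tool_pos: [0.4452, 0.1117, 0.371]
tool_rot: [0.93, -3.0, -0.001]
contact_force: [0.4, -1.0, 0.1]
opening: 0.0855
grip_force: 0.0
```

Run:
```python
from h import *
o=get_obs(); c=calibration('wrist'); im,d=get_image('wrist'); print(o['t'],o['tool_pos'],o['tool_rot'])
np.savez('w1.npz',im=im,d=d,**{k:np.array(v) for k,v in c.items()}); cv2.imwrite('pics/w1.png',im)
```

```text
1.5667 [0.44523796 0.11166275 0.37099072] [ 9.30297452e-01 -2.99998439e+00 -9.48472542e-04]
```

View pics/w1.png

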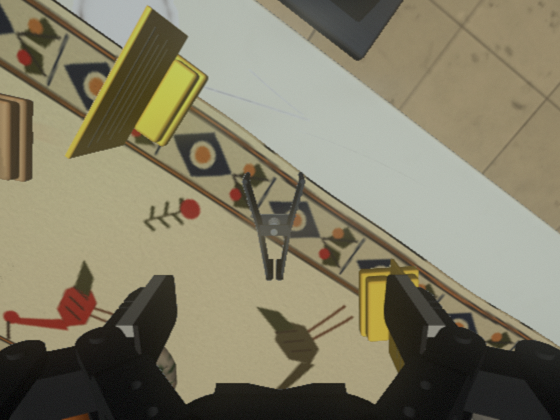

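Run:
```python
from h import *
z=np.load('w1.npz'); im,d=z['im'],z['d']; c={k:z[k] for k in ['fx','fy','cx','cy','pose']}
W=cloud(c,d); m=np.zeros(d.shape,bool); m[165:287,235:312]=1
m&=(d>0)&(W[...,2]>.02)&(W[...,2]<.06)&(im.max(2)<110)
p=W[m]; print(len(p),p.min(0),p.max(0),np.percentile(p[:,2],[5,50,95]))
print('table',np.median(W[300:330,180:230,2]))
t=p[p[:,2]>.031]
mu=t.mean(0)
# axis: bisector of handles; by mirrored ends: extremes along guess 34.5
a=np.radians(34.5)
for it in range(4):
    u=np.array([np.cos(a),np.sin(a)]); n=np.array([-u[1],u[0]])
    s=t[:,:2]@u; l=t[:,:2]@n
    jm=s>s.max()-.015; hm=s<s.min()+.015
    mid=lambda k:(np.percentile(l[k],2)+np.percentile(l[k],98))/2
    lj,lh=mid(jm),mid(hm); da=np.arctan2(lj-lh,s[jm].mean()-s[hm].mean()); a+=da
u=np.array([np.cos(a),np.sin(a)]); n=np.array([-u[1],u[0]]); s=t[:,:2]@u; l=t[:,:2]@n
print('ang',np.degrees(a),'len',s.max()-s.min(),'handle width',np.ptp(l[s<s.min()+.008]))
l0=(mid(s>s.max()-.015)); smid=(s.max()+s.min())/2
print('hinge',u*(smid+.001)+n*l0,'grip',u*(smid+.001-.033)+n*l0)
for uv in [(247,176),(302,175),(268,278),(281,278)]: print(uv,plane(c,*uv,.036))
```

```text
1348 [0.42167243 0.077625   0.02006606] [0.52108339 0.16106061 0.03733915] [0.02241623 0.03442567 0.03624083]
table 0.0015254492261891073
ang 34.525643971760644 len 0.09782672172236445 handle width 0.05422100911283664
hinge [0.47783178 0.12767469] grip [0.45064399 0.10897112]
(247, 176) [0.44771182 0.07922185 0.036     ]
(302, 175) [0.41998156 0.11807713 0.036     ]
(268, 278) [0.51860281 0.14883224 0.036     ]
(281, 278) [0.51163479 0.15899024 0.036     ]
```

The clip is seen square on: handle ends at (247,176) and (302,175), jaw tips at (275,278). That matches the given sizes (54 mm handle width, z ≈ 36 mm).

```bash
python3 -c "
from h import *
go([.450,.109,.178],34.5)"
```

```text
t 1.6167 row [-0.23 -0.57 19.31] [ 0.0005 -0.0002  0.0008]
```

>>> arm_command:
  plan:
    - [[-0.2,-0.5,3,0,0,0],[-0.2,-0.5,6,0,0,0],[-0.2,-0.5,9,0,0,0],[-0.2,-0.5,12,0,0,0],[-0.2,-0.5,14,0,0,0],[-0.2,-0.5,15.5,0,0,0],[-0.2,-0.5,16.5,0,0,0],[-0.2,-0.5,17.3,0,0,0],[-0.2,-0.5,17.3,0,0,0],[-0.2,-0.5,17.3,0,0,0]]

```text
t: 2.45
tool_pos: [0.45, 0.1093, 0.1988]
tool_rot: [-0.933, 2.999, -0.0]
contact_force: [-0.4, -0.5, -0.3]
opening: 0.0857
grip_force: 0.0
```

```bash
python3 -c "
from h import *
go([.450,.109,.178],34.5)"
```

```text
t 2.45 row [ 0.02 -0.03  2.08] [-0.0003  0.0005  0.0012]
```

>>> arm_command:
  plan:
    - [[0,0,0.8,0,0,0],[0,0,1.5,0,0,0],[0,0,2,0,0,0],[0,0,2,0,0,0],[0,0,2,0,0,0]]

```text
t: 2.87
tool_pos: [0.4496, 0.1087, 0.1778]
tool_rot: [0.931, -2.999, -0.0]
contact_force: [-0.2, -0.1, -0.5]
opening: 0.0855
grip_force: 0.0
```

>>> arm_command:
  plan:
    - [[0,0,0,0,0,0],[0,0,0,0,0,0],[0,0,0,0,0,0],[0,0,0,0,0,0],[0,0,0,0,0,0],[0,0,0,0,0,0],[0,0,0,0,0,0],[0,0,0,0,0,0],[0,0,0,0,0,0],[0,0,0,0,0,0],[0,0,0,0,0,0],[0,0,0,0,0,0]]
  gripper: 1
  force: 40

```text
t: 3.87
tool_pos: [0.4506, 0.1087, 0.1796]
tool_rot: [-0.931, 2.999, -0.001]
contact_force: [-1.6, -0.4, 5.4]
opening: 0.0276
grip_force: 40.2
```

Run:
```python
from h import *
o=get_obs(); c=calibration('wrist'); im,d=get_image('wrist'); print(o['t'],o['tool_pos'],o['opening'],o['grip_force'],o['contact_force'])
np.savez('w2.npz',im=im,d=d,**{k:np.array(v) for k,v in c.items()}); cv2.imwrite('pics/w2.png',im)
```

```text
3.8667 [0.45058024 0.10870714 0.17957917] 0.027568659130756363 40.24703621864319 [-1.58871668 -0.36565384  5.35848451]
```

View pics/w2.png

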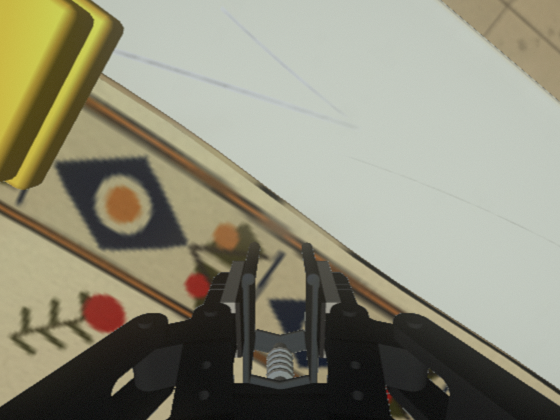

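The handles are parallel and squeezed (opening 27.6 mm), and the hinge spring is visible at (280,365). Lifting now.

>>> arm_command:
  plan:
    - [[0,0,-1,0,0,0],[0,0,-3,0,0,0],[0,0,-6,0,0,0],[0,0,-9,0,0,0],[0,0,-12,0,0,0],[0,0,-14,0,0,0],[0,0,-15,0,0,0],[0,0,-15,0,0,0],[0,0,-15,0,0,0]]

```text
t: 4.67
tool_pos: [0.4496, 0.1088, 0.328]
tool_rot: [0.932, -3.0, -0.0]
contact_force: [0.0, -0.3, -2.5]
opening: 0.0271
grip_force: 39.6
```

Run:
```python
from h import *
print(get_obs()['opening'])
u=np.array([np.cos(np.radians(21.8)),np.sin(np.radians(21.8))]); E=np.array([.5005,-.152])
P=E-u*(.083-.022); print('final',P)
Q=P-u*.07; print('pre',Q); go([*Q,.33],21.8)
```

```text
0.027141285555991157
final [ 0.44386236 -0.17465344]
pre [ 0.37886836 -0.20064919]
t 4.6667 row [ 23.36 -21.49  -0.2 ] [ 1.000e-04 -1.000e-04  2.218e-01]
```

>>> arm_command:
  plan:
    - [[2,-2,0,0,0,0.02],[4,-4,0,0,0,0.04],[7,-6,0,0,0,0.07],[9,-8,0,0,0,0.09],[11,-10,0,0,0,0.11],[14,-13,0,0,0,0.14],[17,-15.5,0,0,0,0.16],[20,-18.5,0,0,0,0.19],[22,-20.5,0,0,0,0.21],[23.4,-21.5,0,0,0,0.222],[23.4,-21.5,0,0,0,0.222],[23.4,-21.5,0,0,0,0.222]]

```text
t: 5.67
tool_pos: [0.3781, -0.2011, 0.326]
tool_rot: [0.59, -3.083, -0.006]
contact_force: [0.7, 0.5, -1.6]
opening: 0.0273
grip_force: 39.6
```

```bash
python3 -c "
from h import *
u=np.array([np.cos(np.radians(21.8)),np.sin(np.radians(21.8))]); P=np.array([.4439,-.1747])-u*.07
go([*P,.228],21.8); print(get_obs()['tool_pos'])"
```

```text
t 5.6667 row [-0.11 -0.03  9.8 ] [ 0.0041 -0.0018 -0.0023]
[ 0.37810964 -0.20112188  0.32599348]
```

>>> arm_command:
  plan:
    - [[0,0,2,0,0,0],[0,0,4.5,0,0,0],[0,0,7,0,0,0],[-0.1,0,9,0,0,0],[-0.1,0,9.8,0,0,0],[-0.1,0,9.8,0,0,0],[-0.1,0,9.8,0,0,0],[-0.1,0,9.8,0,0,0]]

```text
t: 6.33
tool_pos: [0.3804, -0.2005, 0.2316]
tool_rot: [-0.595, 3.083, -0.002]
contact_force: [0.1, 0.7, -1.4]
opening: 0.027
grip_force: 39.6
```

Run:
```python
from h import *
o=get_obs(); print(o['t'],o['tool_pos'],o['tool_rot'],o['contact_force'])
for n in ['scene','side','wrist']:
    c=calibration(n); im,d=get_image(n); np.savez(f'{n}3.npz',im=im,d=d,**{k:np.array(v) for k,v in c.items()}); cv2.imwrite(f'pics/{n}3.png',im)
a=cv2.imread('pics/scene3.png')[190:310,260:400]; b=cv2.imread('pics/side3.png')[140:240,260:380]; w=cv2.imread('pics/wrist3.png')
a=cv2.resize(a,(400,343),interpolation=cv2.INTER_CUBIC); b=cv2.resize(b,(400,333),interpolation=cv2.INTER_CUBIC); b=cv2.copyMakeBorder(b,0,10,0,0,cv2.BORDER_CONSTANT)
w=cv2.resize(w,(340,255)); w=cv2.copyMakeBorder(w,0,0,0,460,cv2.BORDER_CONSTANT)
cv2.imwrite('pics/c3.png',np.vstack([np.hstack([a,b]),w]))
```

```text
6.3333 [ 0.38040182 -0.20054395  0.23158609] [-5.94726701e-01  3.08326774e+00 -2.38210499e-03] [ 0.12858192  0.72902293 -1.36529116]
```

View pics/c3.png

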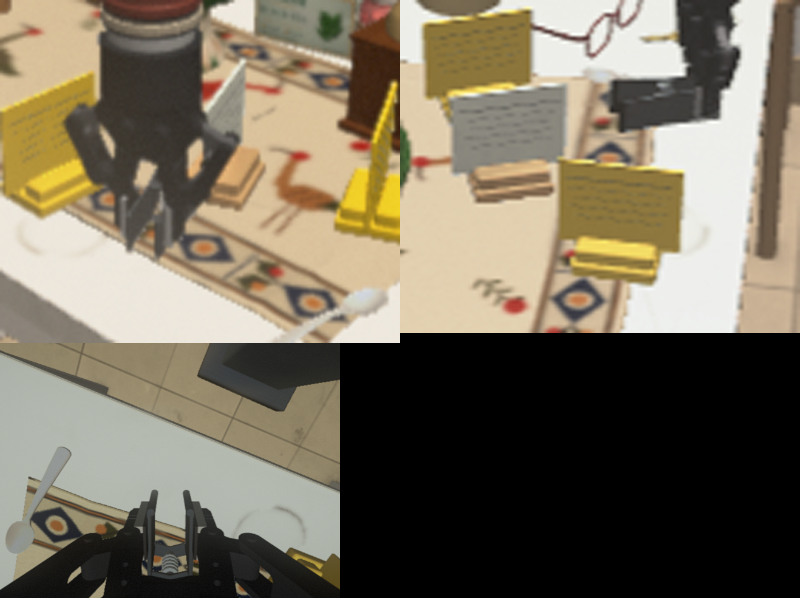

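Run:
```python
from h import *
a=np.radians(21.8); u=np.array([np.cos(a),np.sin(a)]); n=np.array([-u[1],u[0]]); E=np.array([.5005,-.152])
z=np.load('side3.npz'); im,d=z['im'],z['d']; c={k:z[k] for k in ['fx','fy','cx','cy','pose']}
W=cloud(c,d); m=np.zeros(d.shape,bool); m[158:185,435:480]=1
m&=(d>0)&(im.max(2)<100)&(W[...,2]>.03)&(W[...,2]<.1)
p=W[m]; s=(p[:,:2]-E)@u; l=(p[:,:2]-E)@n
print(len(p)); 
for lo in np.arange(-.11,0.02,.01):
    k=(s>lo)&(s<lo+.01)
    if k.sum()>4: print(round(lo,3),k.sum(),'l',np.percentile(l[k],[5,50,95]).round(4),'z',np.percentile(p[k,2],[3,50,97]).round(4))
print('smax',np.sort(s)[-5:])
hsv=cv2.cvtColor(im,cv2.COLOR_BGR2HSV)
m=np.zeros(d.shape,bool); m[160:195,270:312]=1
m&=(d>0)&(hsv[...,1]<60)&(W[...,2]>.04)&(W[...,2]<.11)&(hsv[...,2]>90)
q=W[m]; s=(q[:,:2]-E)@u; l=(q[:,:2]-E)@n; print('card side',s.min(),s.max(),np.percentile(l,[5,50,95]),np.percentile(l[s<.02],50),np.percentile(l[s>.08],50),q[:,2].max())
z=np.load('scene0.npz'); im,d=z['im'],z['d']; c={k:z[k] for k in ['fx','fy','cx','cy','pose']}
W=cloud(c,d);hsv=cv2.cvtColor(im,cv2.COLOR_BGR2HSV); m=np.zeros(d.shape,bool); m[205:255,325:350]=1
m&=(d>0)&(hsv[...,1]<60)&(W[...,2]>.04)&(W[...,2]<.11)&(hsv[...,2]>90)
q=W[m]; s=(q[:,:2]-E)@u; l=(q[:,:2]-E)@n; print('card scene',s.min(),s.max(),np.percentile(l,[5,50,95]),np.percentile(l[s<.02],50),np.percentile(l[s>.08],50),q[:,2].max())
o=get_obs(); t=o['tool_pos'];print('tool s,l',(t[:2]-E)@u,(t[:2]-E)@n,t[2])
```

```text
0
smax []
card side 0.0007122457221548944 0.10992782696702122 [-0.00289592  0.00217698  0.00787979] 0.0018652884548339224 0.002294306603408162 0.10918763488384797
card scene -0.003101476017344666 0.11131553384461382 [-0.00364189 -0.00268806 -0.00012498] -0.0024986141115213197 -0.002548620838578994 0.10555167368450968
tool s,l -0.1297422466161127 -0.00075477098381089 0.23182808194972737
```

```bash
cat > clip.py <<'E'
from h import *
import sys
a=np.radians(21.8); u=np.array([np.cos(a),np.sin(a)]); n=np.array([-u[1],u[0]]); E=np.array([.5005,-.152])
f,x0,x1,y0,y1=sys.argv[1:]; x0,x1,y0,y1=map(int,(x0,x1,y0,y1))
z=np.load(f); im,d=z['im'],z['d']; c={k:z[k] for k in ['fx','fy','cx','cy','pose']}
W=cloud(c,d); m=np.zeros(d.shape,bool); m[y0:y1,x0:x1]=1
m&=(d>0)&(im.max(2)<110)&(W[...,2]>.03)&(W[...,2]<.1)
p=W[m]; s=(p[:,:2]-E)@u; l=(p[:,:2]-E)@n
for lo in np.arange(-.15,0.03,.01):
    k=(s>lo)&(s<lo+.01)
    if k.sum()>4: print(round(lo,3),k.sum(),'l',np.percentile(l[k],[5,50,95]).round(4),'z',np.percentile(p[k,2],[3,50,97]).round(4))
print('smax',np.sort(s)[-5:])
E
python3 clip.py side3.npz 315 365 155 185; echo; python3 clip.py scene3.npz 295 350 240 285
```

```text
-0.15 8 l [0.0093 0.0127 0.0191] z [0.0532 0.0658 0.0827]
-0.14 20 l [0.0112 0.0238 0.0301] z [0.0553 0.0799 0.0924]
-0.13 49 l [-0.0165  0.021   0.0309] z [0.0598 0.0801 0.0954]
-0.12 51 l [-0.013   0.0125  0.0215] z [0.0547 0.0774 0.0935]
-0.11 41 l [-0.0159  0.0124  0.0173] z [0.0567 0.0757 0.0866]
-0.1 35 l [-0.0027  0.0132  0.0167] z [0.0584 0.0761 0.089 ]
-0.09 47 l [-0.0195  0.0101  0.0173] z [0.0563 0.0756 0.0866]
-0.08 43 l [-0.0205  0.0118  0.0199] z [0.057  0.074  0.0885]
-0.07 50 l [-0.0226  0.0135  0.0208] z [0.0582 0.076  0.0901]
-0.06 47 l [-0.0226  0.014   0.0224] z [0.0557 0.0756 0.0869]
-0.05 34 l [-0.0178  0.014   0.0224] z [0.0578 0.0729 0.0903]
smax [-0.04423104 -0.04413446 -0.04409196 -0.04390091 -0.04374265]

-0.15 94 l [-0.0176 -0.0123  0.0178] z [0.0572 0.075  0.0989]
-0.14 113 l [-0.0292  0.0091  0.0243] z [0.0615 0.0831 0.0987]
-0.13 40 l [-0.0292  0.0094  0.0129] z [0.055  0.0803 0.0962]
-0.12 24 l [0.0088 0.0099 0.011 ] z [0.0572 0.0756 0.0863]
-0.11 22 l [0.0054 0.0099 0.0106] z [0.0545 0.072  0.0869]
-0.1 31 l [0.0014 0.009  0.0109] z [0.0533 0.0661 0.0865]
-0.09 16 l [-0.0196  0.0103  0.0117] z [0.0575 0.0657 0.0858]
-0.08 6 l [-0.0205  0.0119  0.0126] z [0.0594 0.0662 0.0868]
smax [-0.05448725 -0.05362627 -0.05310093 -0.04946982 -0.04750976]
```

>>> arm_command:
  plan:
    - [[0,0,0.2,0,0,0],[0,0,0.4,0,0,0],[-1,0,0.4,0,0,0],[-2,0,0.4,0,0,0],[-3,0,0.4,0,0,0],[-4,0,0.4,0,0,0],[-4,0,0.4,0,0,0],[-4,0,0.4,0,0,0],[-4,0,0.4,0,0,0]]

```text
t: 7.23
tool_pos: [0.417, -0.1856, 0.2261]
tool_rot: [0.594, -3.084, -0.0]
contact_force: [0.1, 0.1, -1.2]
opening: 0.0274
grip_force: 39.6
```

```bash
cat > st.py <<'E'
from clip import *
E
python3 - <<'E'
from h import *
a=np.radians(21.8); u=np.array([np.cos(a),np.sin(a)]); n=np.array([-u[1],u[0]]); E=np.array([.5005,-.152])
o=get_obs(); t=o['tool_pos'];print('tool s,l',(t[:2]-E)@u,(t[:2]-E)@n,t[2],o['opening'])
go([*(E-u*.0615-n*.0003),.2276],21.8)
c=calibration('side'); im,d=get_image('side'); np.savez('side4.npz',im=im,d=d,**{k:np.array(v) for k,v in c.items()})
cv2.imwrite('pics/c4.png',cv2.resize(im[150:200,265:355],(720,400),interpolation=cv2.INTER_CUBIC))
E
python3 clip.py side4.npz 295 365 155 190
```

```text
tool s,l -0.09000733705586338 -0.00014494675412757155 0.22611806062281026 0.027366483994841262
t 7.2333 row [-2.85 -0.02 -0.15] [ 0.0004 -0.0005  0.0004]
-0.11 10 l [0.0091 0.0135 0.0181] z [0.0484 0.0612 0.0749]
-0.1 24 l [0.0171 0.0253 0.0331] z [0.0533 0.0714 0.0883]
-0.09 52 l [-0.0177  0.0178  0.0284] z [0.0547 0.076  0.0944]
-0.08 49 l [-0.0149  0.0135  0.0238] z [0.0491 0.0704 0.0984]
-0.07 37 l [-0.0133  0.0133  0.0204] z [0.0496 0.0702 0.082 ]
-0.06 42 l [-0.0137  0.0129  0.0192] z [0.05   0.07   0.0823]
-0.05 45 l [-0.0183  0.0131  0.0193] z [0.0539 0.0691 0.0819]
-0.04 43 l [-0.0208  0.0148  0.0214] z [0.0478 0.0685 0.08  ]
-0.03 51 l [-0.0212  0.0155  0.0237] z [0.0539 0.0697 0.0825]
-0.02 46 l [-0.0204  0.0154  0.0251] z [0.0507 0.0674 0.0823]
-0.01 26 l [-0.0164  0.0183  0.0267] z [0.0505 0.0703 0.083 ]
smax [-0.00702813 -0.00694633 -0.00681212 -0.00612446 -0.00511459]
```

View pics/c4.png

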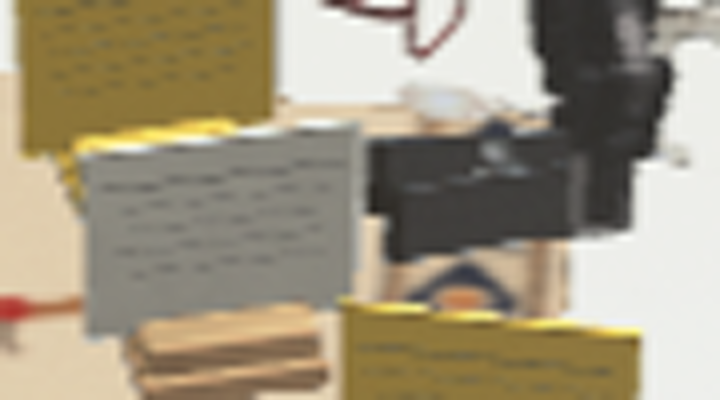

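The clip is just short of the card's edge (card edge at x≈357 in the crop, jaw tips at 365–385). It is level, and the jaws straddle the card's plane.

>>> arm_command:
  plan:
    - [[-0.6,0,0,0,0,0],[-1.2,0,0,0,0,0],[-1.8,0,-0.1,0,0,0],[-2.4,0,-0.1,0,0,0],[-2.8,0,-0.1,0,0,0],[-2.8,0,-0.1,0,0,0],[-2.8,0,-0.1,0,0,0],[-2.8,0,-0.1,0,0,0],[-2.8,0,-0.1,0,0,0]]

```text
t: 8.03
tool_pos: [0.4427, -0.1754, 0.2272]
tool_rot: [0.593, -3.085, -0.0]
contact_force: [0.7, 0.5, -0.8]
opening: 0.0269
grip_force: 39.6
```

```bash
python3 - <<'E'
from h import *
a=np.radians(21.8); u=np.array([np.cos(a),np.sin(a)]); n=np.array([-u[1],u[0]]); E=np.array([.5005,-.152])
o=get_obs(); t=o['tool_pos'];print('tool s,l',(t[:2]-E)@u,(t[:2]-E)@n,t[2],o['opening'],o['contact_force'])
o_=[]
for nm,(y0,y1,x0,x1) in [('side',(150,200,265,355)),('scene',(195,285,280,370))]:
    c=calibration(nm); im,d=get_image(nm); np.savez(nm+'5.npz',im=im,d=d,**{k:np.array(v) for k,v in c.items()})
    o_.append(cv2.resize(im[y0:y1,x0:x1],(400,int(400*(y1-y0)/(x1-x0))),interpolation=cv2.INTER_CUBIC))
o_[0]=cv2.copyMakeBorder(o_[0],0,400-o_[0].shape[0],0,0,cv2.BORDER_CONSTANT)
cv2.imwrite('pics/c5.png',np.hstack(o_))
z=np.load('side5.npz'); im,d=z['im'],z['d']; c={k:z[k] for k in ['fx','fy','cx','cy','pose']}
W=cloud(c,d);hsv=cv2.cvtColor(im,cv2.COLOR_BGR2HSV); m=np.zeros(d.shape,bool); m[160:195,270:312]=1
m&=(d>0)&(hsv[...,1]<60)&(W[...,2]>.04)&(W[...,2]<.11)&(hsv[...,2]>90)
q=W[m]; s=(q[:,:2]-E)@u; l=(q[:,:2]-E)@n; print('card side',s.min(),s.max(),np.percentile(l[s<.03],50),np.percentile(l[s>.08],50))
E
python3 clip.py side5.npz 285 365 155 190
```

```text
tool s,l -0.0623526827569728 -0.00023353995473880112 0.22717923913125876 0.026911126018369237 [ 0.69947552  0.53747959 -0.7688066 ]
card side -0.0068048334097346565 0.11025488135606566 0.0012874629813941886 0.002593984914775845
-0.08 9 l [0.0136 0.0176 0.0256] z [0.0502 0.0662 0.0805]
-0.07 27 l [0.0187 0.0256 0.0304] z [0.0533 0.0731 0.0877]
-0.06 60 l [-0.0169  0.0173  0.0301] z [0.0566 0.078  0.0993]
-0.05 45 l [-0.015   0.0125  0.0196] z [0.0476 0.0712 0.0822]
-0.04 36 l [-0.0118  0.0118  0.0183] z [0.0519 0.0687 0.083 ]
-0.03 43 l [-0.0118  0.0118  0.0178] z [0.0544 0.0721 0.0842]
-0.02 45 l [-0.0174  0.0136  0.0193] z [0.0519 0.0688 0.0835]
-0.01 43 l [-0.0161  0.0156  0.0208] z [0.0509 0.0701 0.0844]
0.0 27 l [0.0116 0.0179 0.0224] z [0.0476 0.0673 0.0839]
0.01 33 l [0.0131 0.021  0.0245] z [0.0511 0.0701 0.0844]
0.02 12 l [0.0057 0.0195 0.0241] z [0.0496 0.068  0.0814]
smax [0.02224423 0.02226372 0.02251194 0.02267648 0.0587202 ]
```

View pics/c5.png

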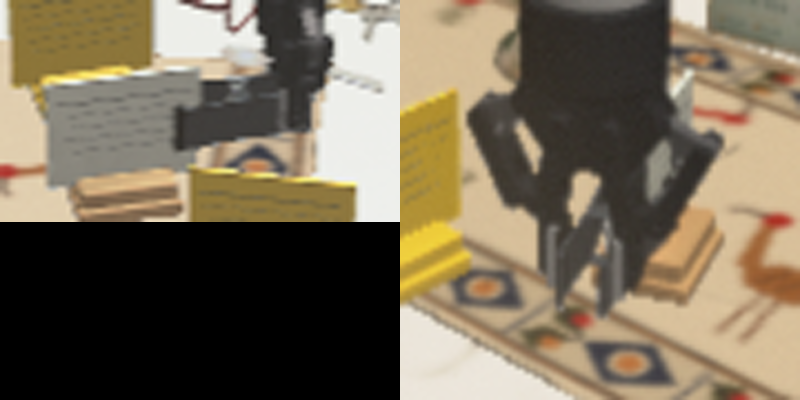

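The near jaw covers the card's edge by about 22 mm (side crop, 175–200 px). The card has not moved and there is no contact force.

>>> arm_command:
  plan:
    - [[0,0,0,0,0,0],[0,0,0,0,0,0],[0,0,0,0,0,0],[0,0,0,0,0,0]]

```text
t: 8.47
tool_pos: [0.4428, -0.1754, 0.2273]
tool_rot: [-0.594, 3.085, -0.0]
contact_force: [-0.2, -0.2, -1.3]
opening: 0.0275
grip_force: 39.6
```

```bash
python3 -c "
from station import *
o=get_obs(); print(o['tool_pos'],o['contact_force'],o['opening'],abs(o['dq']).max()); print(finish_job())"
```

```text
[ 0.44282594 -0.17538669  0.227323  ] [-0.21733767 -0.20911943 -1.31362985] 0.027457438505982708 0.0017263352760354378
the job is handed in; nothing more can be done
None
```

I handed the job in at about 8.5 s: the clip is held level and squeezed fully open, with the card's near edge about 22 mm inside the jaws at mid-height, no contact force seen from the card, and the card stand not moved.

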